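# Close the specimen case

## Robot

A 7-joint arm with a two-finger parallel gripper is mounted at the origin on the work surface. World frame = base frame: x ahead of the robot, y to its left, z up, the work surface at z = 0. Lengths are in mm, angles in rad, forces in N, time in s.
With the tool pointing down it reaches from about 400 to 875 mm from the base axis. Payload 4.4 kg.
Tool frame: the origin (TCP) lies at the very end of the fingers, on their centre line; the grasp point (between the pads) lies 19 mm behind it; z points along the fingers, y is the line along which they close (so a half turn about z gives the same grasp; the last joint's range is limited). The gripper opens to 85 mm and grips with 20 to 120 N. Pads are 22 mm wide; open, the fingers measure 114 mm over their backs; the gripper's body (76 mm by 85 mm) begins 54 mm behind the grasp point. The pads swing forward as they close: fully open they stand 13 mm farther back than shut.
Start: joints at [1.173, 0.628, 0.038, 1.517, -0.027, 0.996, -0.02], TCP at [211.762, -614.552, 231.313] pointing down, gripper open.
Joint ranges: [-3.06, 3.06], [-0.37, 2.12], [-1.25, 1.32], [0.18, 2.47], [-1.1, 4.24], [0.23, 1.98], [-2.94, 2.94]. Speed limits (rad/s): [2.57, 2.57, 3.14, 3.14, 3.14, 3.14, 3.14].

## Interface

Orientations are given as [roll, pitch, yaw] about the fixed x, y, z axes, in that order (R = Rz(yaw) Ry(pitch) Rx(roll)).
In Python, from cell import ctrl gives the robot as it stands.
- The arm moves only by the tool step_arm, never from a script. Its argument "series" is a list that holds one entry, the list of rows, each a list of 7 numbers: the turn, a rotation vector about the tool's x, y, z as a fraction of full scale, then the shift along the tool's x, y, z as a fraction of full scale, then the closure, from 0 (fully open) to 1 (shut). In form: [[[ax, ay, az, tx, ty, tz, gripper], ...]]. A call has 1 to 12 rows; each row shifts and turns the commanded pose from where the row before left it, along the tool's axes as they then stand; what a row does not reach is not made up. Full scale, the value 1, is 150 mm for a shift and 45 degrees for a turn. A row lasts 1/10 s, in which the tool goes at most 50 mm and 8.59 degrees, less where a joint would pass 70% of its speed; a pose out of reach is approached as far as the arm can. A call with a number of a shift or a turn outside -1 to 1 is refused whole. A call with a gripper value outside its range is refused whole. The fingers move at their own pace and stop on an object; the grip force is fixed at half the most. Time passes only in rows, so rows that do not move let the fingers close. It gives the time, the measured TCP pose, the force, the opening and the grip force at its end, in the units of the state.
- ctrl.read_state(): the state, without advancing time (a new reading comes with each control period).
- ctrl.get_image(name): name is "side" or "top" or "wrist"; returns a dict with "img" (400x640x3 uint8, red, green, blue), "fx", "fy", "cx", "cy" (pixels), "R" (3x3) and "t" (3): a world point X has camera coordinates R X + t. Camera axes: x right, y down, z forward; pixel columns grow to the right and rows downward; lengths in mm; the calibration is good to about 2 mm. A picture is of the moment at which its call begins. There is no depth.
- ctrl.finish_job(): hands the job in; it is judged then, once.
Trained networks look in a picture, given as the dict that the camera call returned (one of the last four; its "shot" number tells which), for a name from the list of things; names that differ only in an ending like _2 or _b are one class to them, and where a whole thing is asked for, a point or a joint stands for the part that bears it (a point fixed in the world has none). Each returns a list of dicts, best first, with "score" (0 to 1); they miss things now and then, are a little off and sometimes report something else, mostly with a low value. They report only what shows in the picture. A call takes as long as a camera call. They do not tell look-alikes from the thing itself.
- ctrl.recognise(picture, thing): "centre" ([column, row] in pixels, amid what is visible of it).
The state is a dict: "clock": time; "qpos": joint angles; "qd": joint speeds; "tau": joint torques, N m; "eef_pos": TCP position; "tool_rot": TCP orientation; "force": force on the tool from outside, world axes, zero at the start; "torque": the same for the moment, N m; "width": finger opening in mm; "gripper_force": force on a finger pad.
Only numpy, scipy, OpenCV 4.12 (cv2) and the standard library are available. Lean on these libraries where they do the work, as an engineer would, in place of code of your own. Each camera call takes 0.05 s, during which the arm holds its last target. There are 200 camera calls.

## Task

In the open metal case one specimen jar has been stacked on top of another: put it down upright in the free bay, so that all three jars stand below the fill line. Then take the lid that is half under the shelf: draw it out by its end tab, leave it lying flat on the bench right out from under the shelf, let go, take it again by the centre handle and lower it onto the case until it is seated flat all round. Drop neither jar nor lid, tip no jar, and leave the other things on the bench where they are.

Things in the scene. Friction and masses are not known exactly. Their poses are not given: they have to be found in the camera images.
- case: open-topped aluminium case fixed to the bench: outside 190 (its x) by 118 (y) by 82 mm high, walls and floor 4 mm thick. Two partitions 40 mm high, 4 mm thick, make three bays in a row along x, centred at x = -62, 0 and +62 mm, y = 0, each 58 (x) by 110 mm (y). Origin: centre of its underside, on the bench. Turned up to 0.3 rad from the world axes.
- case_mouth (a point): centre of the case's open mouth, level with its rim, 82 mm over the bench; axes as the case. The mouth is 182 by 110 mm inside, 78 mm deep; a thin dark line on the walls 9 mm below the rim is the fill line. When the lid is seated its plate rests on this rim and the handle's centre is 18 mm straight above this point.
- pad_center (a point): flat black rubber pad 48 by 90 by 5 mm, lying loose on the floor of the one free bay (the bay nearest this point; any of the three). This point: its centre. The jar may stand on it: it then stays below the fill line.
- jar_top_center (a point): white plastic specimen jar with a green screw cap: upright cylinder 60 mm tall, body 44 mm and cap (the top 14 mm) 46 mm in diameter, 55 to 115 g. This point: its centre, 30 mm over its base; z along its axis. This is the stacked one: it stands on the cap of another jar, its base 64 mm over the bench.
- jar_low_center (a point): white plastic specimen jar with a green screw cap: upright cylinder 60 mm tall, body 44 mm and cap (the top 14 mm) 46 mm in diameter, 55 to 115 g. This point: its centre, 30 mm over its base; z along its axis. It stands on the floor of a bay, under the stacked jar.
- jar_other_center (a point): white plastic specimen jar with a green screw cap: upright cylinder 60 mm tall, body 44 mm and cap (the top 14 mm) 46 mm in diameter, 55 to 115 g. This point: its centre, 30 mm over its base; z along its axis. It stands alone on the floor of another bay.
- lid: loose aluminium lid of the case, 260 to 420 g: a plate 196 (x) by 124 (y) by 4 mm over a locating rim 176 by 104 mm outside and 8 mm deep, which enters the case's mouth with 3 mm to spare on each side, lid's x along the case's x, either way round. It lies on the bench on this rim, plate top 12 mm over the bench, half under the shelf. Origin: centre of the rim's bottom; z up.
- lid_handle (a point): black handle standing at the middle of the lid's plate: 40 mm long (lid's x), 12 mm thick (y), 28 mm high, its top 40 mm over the bottom of the lid's rim. This point: the handle's centre, 26 mm over the bottom of the rim, 14 mm over the plate; axes as the lid. At the start it is under the shelf board.
- lid_tab (a point): end tab of the lid: an upright aluminium fin 30 mm long (lid's x), 10 mm thick (lid's y), 28 mm high on the plate, 80 mm from the lid's centre towards its -x end, in front of the shelf. This point: centre of the fin, 26 mm over the bottom of the rim.
- riser: low white shelf fixed to the bench: board 240 (x) by 270 (y) mm, 14 mm thick, underside 60 mm and top 74 mm over the bench, on two side legs 12 mm thick (inner faces at y = -119 and +119 mm); open to the front, which is its -x side (front edge of the board at x = -120 mm), bottles standing on its rear half up to 103 mm tall. Origin: on the bench under the board's centre.
- spare_jar_center (a point): bystander: white plastic specimen jar with a green screw cap: upright cylinder 60 mm tall, body 44 mm and cap (the top 14 mm) 46 mm in diameter, 55 to 115 g. This point: its centre, 30 mm over its base; z along its axis. It stands on the bench outside the case and stays there.
- cap: bystander: loose green screw cap 46 mm in diameter, 14 mm high, on the bench. Origin: centre of its underside.
- bottle: bystander: white plastic bottle 72 mm in diameter, 190 mm tall. Origin: centre of its underside.
Mind the look-alikes: they are no part of the job. Leave any red or yellow look-alike of the case alone. Leave any yellow look-alike of the part that bears jar_other_center alone.

How it is judged:
By the outcome, as a careful person would: the job done as asked, in the order asked, and still so for the second after the job is handed in, with the robot touching nothing.
It also fails if it takes over 72 s, if anything falls off the work surface, if the arm or the gripper's body presses on something with over 40 N, if the wrist force passes 120 N, or if a joint passes its speed limit or range.

## Working session

There is one attempt and no reset: what is moved stays moved. The work goes in short steps, Python scripts to look and compute and a tool call to move; the robot and the scene stay as the last step left them, time stands still between calls to the robot, and variables do not carry over. Pictures are saved under pics/ and viewed, at most 10 in all, crops included, and the job is handed in when it is done.

Besides the shell and the picture viewer there is one more tool, called as name(argument=value, ...), one argument or row to a line, values as JSON. step_arm: Moves the arm, as the interface text tells. Shift numbers are shares of 150 mm and turn numbers shares of 45 degrees, none past 1 either way. Its arguments: {"type":"object","properties":{"series":{"type":"array","items":{"type":"array","items":{"type":"array","items":{"type":"number","minimum":-1,"maximum":1}}}}},"required":["series"]}

```bash
ls; mkdir -p pics; cat > h.py <<'E'
import numpy as np, cv2
from cell import ctrl
def shot(cam, save=None):
    p=ctrl.get_image(cam)
    if save: cv2.imwrite(f'pics/{save}.png', p['img'][:,:,::-1])
    return p
def ray(p,uv):
    R=np.array(p['R']);t=np.array(p['t'])
    d=R.T@np.array([(uv[0]-p['cx'])/p['fx'],(uv[1]-p['cy'])/p['fy'],1.])
    return -R.T@t, d/np.linalg.norm(d)
def plane(p,uv,z):
    o,d=ray(p,uv); return o+d*(z-o[2])/d[2]
def tri(obs):
    A=np.zeros((3,3));b=np.zeros(3)
    for p,uv in obs:
        o,d=ray(p,uv);M=np.eye(3)-np.outer(d,d);A+=M;b+=M@o
    X=np.linalg.solve(A,b)
    e=[np.linalg.norm((np.eye(3)-np.outer(d,d))@(X-o)) for o,d in [ray(*q) for q in obs]]
    return X,max(e)
def proj(p,X):
    c=np.array(p['R'])@np.array(X)+np.array(p['t'])
    return np.array([p['fx']*c[0]/c[2]+p['cx'],p['fy']*c[1]/c[2]+p['cy']])
E
python3 - <<'E'
from h import *
np.set_printoptions(precision=1,suppress=True)
P={c:shot(c,c+'0') for c in ('side','top','wrist')}
for c in P:
    o,d=ray(P[c],(320,200));print(c,o,d,P[c]['fx'])
for n in ['case','case_mouth','pad_center','jar_top_center','jar_low_center','jar_other_center','lid','lid_handle','lid_tab','riser','spare_jar_center','cap','bottle']:
    print(n,{c:[(np.round(r['centre']),round(r['score'],2)) for r in ctrl.recognise(P[c],n)[:4]] for c in ('side','top')})
s=ctrl.read_state();print(s)
# montage top+side
m=np.vstack([P['top']['img'],P['side']['img']])
E
```

```text
pics
side [ 494.6  730.7 1022.5] [ 0.  -0.7 -0.7] 477.4778811176824
top [ 320.  -100.  1000.4] [ 0.2 -0.  -1. ] 370.19533275073627
wrist [ 290.9 -586.   373.3] [-0.3 -0.1 -0.9] 329.60025901952093
case {'side': [(array([310., 356.]), 0.91), (array([411., 330.]), 0.84), (array([401., 196.]), 0.8)], 'top': [(array([367., 303.]), 0.88), (array([196., 297.]), 0.7), (array([184., 198.]), 0.69), (array([183., 171.]), 0.38)]}
case_mouth {'side': [(array([288., 355.]), 0.78), (array([414., 329.]), 0.61), (array([402., 200.]), 0.6)], 'top': [(array([180., 198.]), 0.82), (array([364., 303.]), 0.73), (array([192., 293.]), 0.62)]}
pad_center {'side': [(array([324., 348.]), 0.59), (array([310., 353.]), 0.29)], 'top': [(array([193., 216.]), 0.95), (array([180., 185.]), 0.73)]}
jar_top_center {'side': [(array([299., 338.]), 0.7)], 'top': [(array([181., 184.]), 0.67), (array([372., 113.]), 0.2)]}
jar_low_center {'side': [(array([298., 354.]), 0.49), (array([291., 356.]), 0.24)], 'top': [(array([278., 228.]), 0.7), (array([194., 193.]), 0.42)]}
jar_other_center {'side': [(array([268., 354.]), 0.91), (
[... 505 characters left out ...]
center {'side': [(array([260., 267.]), 0.88)], 'top': [(array([279., 156.]), 0.6)]}
cap {'side': [(array([259., 262.]), 0.65), (array([337., 271.]), 0.53)], 'top': [(array([276., 227.]), 0.7)]}
bottle {'side': [(array([302., 130.]), 0.87), (array([284., 196.]), 0.55)], 'top': [(array([470., 184.]), 0.75)]}
{'clock': 1.45, 'qpos': array([ 1.2,  0.6,  0. ,  1.5, -0. ,  1. , -0. ]), 'qd': array([-0.,  0.,  0.,  0., -0., -0.,  0.]), 'tau': array([ -0. , -56.3,   1.2, -19.4,   0. ,   0. ,  -0. ]), 'eef_pos': array([ 211.7, -614.6,  231.3]), 'tool_rot': array([ 3.1, -0. ,  0.3]), 'force': array([0.3, 0.4, 0.4]), 'torque': array([-0. ,  0.1,  0. ]), 'gripper_force': 0.0, 'width': 85.37273622480875}
```

View pics/top0.png

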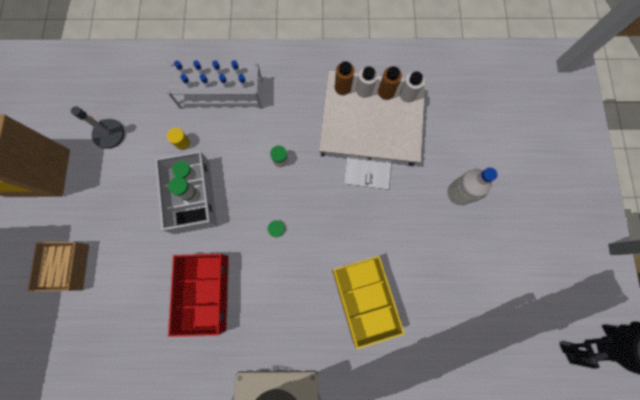

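View pics/side0.png

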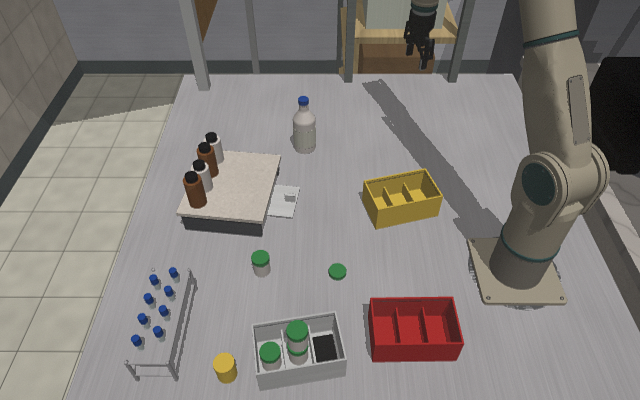

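```bash
python3 - <<'E'
from h import *
np.set_printoptions(precision=1,suppress=True)
T=shot('top');S=shot('side')
def greens(p):
    h=cv2.cvtColor(p['img'],cv2.COLOR_RGB2HSV)
    m=cv2.inRange(h,(45,90,40),(85,255,255))
    n,l,st,c=cv2.connectedComponentsWithStats(m)
    return [(c[i],st[i]) for i in range(1,n) if st[i][4]>40]
print('T',greens(T));print('S',greens(S))
def both(n,a,b): print(n,*tri([(T,a),(S,b)]))
both('jar_top',(179,185),(297,330))
for n,uv,z in [('jartop cap',(179,185),124),('jaroth',(181,169),60),('pad',(190,216),9),('spare',(279,155),60),('cap',(277,229),14),('tabtop',(369,179),40)]: print(n,plane(T,uv,z))
for n,uv,z in [('jartop cap',(297,328),124),('jaroth',(270,352),60),('pad',(325,348),9),('tab',(289,198),40)]: print('S',n,plane(S,uv,z))
for p,q in ((T,[(157,160),(203,153),(162,229),(210,222)]),(S,[(252,326),(335,312),(345,377),(258,387)])):
    for uv in q: print('rim',plane(p,uv,82))
print('lid corners',[plane(T,u,12) for u in ((345,186),(391,188),(394,163),(348,158))])
print('riser front',[plane(T,u,74) for u in ((320,153),(421,163))])
def crop(p,x,y,w,h,f): return cv2.resize(p['img'][y:y+h,x:x+w,::-1],None,fx=f,fy=f,interpolation=cv2.INTER_CUBIC)
a=crop(T,140,140,100,100,4);b=crop(S,240,300,120,100,4);c=crop(T,330,140,100,60,4);d=crop(S,240,160,80,60,4)
W=np.zeros((600,800,3),np.uint8)
W[:400,:400]=a[:400,:400];W[:400,400:800]=b[:400,:400];W[400:600,:400]=c[40:240,:];W[400:600,400:720]=d[40:240]
cv2.imwrite('pics/m1.png',W)
E
```

```text
T [(array([278.4, 153.5]), array([271, 146,  16,  16, 209], dtype=int32)), (array([179.1, 177.9]), array([168, 161,  22,  34, 523], dtype=int32)), (array([275.7, 228.2]), array([268, 221,  17,  16, 206], dtype=int32))]
S [(array([259.8, 257.8]), array([251, 250,  18,  17, 236], dtype=int32)), (array([337.1, 271.1]), array([329, 263,  17,  17, 221], dtype=int32)), (array([296.7, 330.5]), array([286, 320,  22,  22, 378], dtype=int32)), (array([269.5, 351.9]), array([259, 342,  21,  21, 354], dtype=int32)), (array([296.3, 351.3]), array([287, 343,  21,  13,  77], dtype=int32))]
jar_top [549.8 237.2 119.7] 1.8470801836142305
jartop cap [550.6 235.3 124. ]
jaroth [611.2 258.1  60. ]
pad [493.9 242.4   9. ]
spare [649.6  -0.7  60. ]
cap [457.    5.3  14. ]
tabtop [ 587.8 -242.2   40. ]
S jartop cap [548.  235.5 124. ]
S jaroth [607.9 257.9  60. ]
S pad [488.9 222.5   9. ]
S tab [ 591.4 -224.9   40. ]
rim [629.1 314.2  82. ]
rim [648.  195.8  82. ]
rim [448.5 284.3  82. ]
rim [465.7 166.   82. ]
rim [649.5 207.9  82. ]
rim [466.7 172.2  82. ]
rim [448.9 322.2  82. ]
rim [623.7 343.8  82. ]
lid corners [array([ 575.8, -179.4,   12. ]), array([ 569.7, -306.1,   12. ]), array([ 641.9, -318.1,   12. ]), array([ 657. , -189.6,   12. ])]
riser front [array([ 650. , -110.3,   74. ]), array([ 621.5, -375.3,   74. ])]
```

View pics/m1.png

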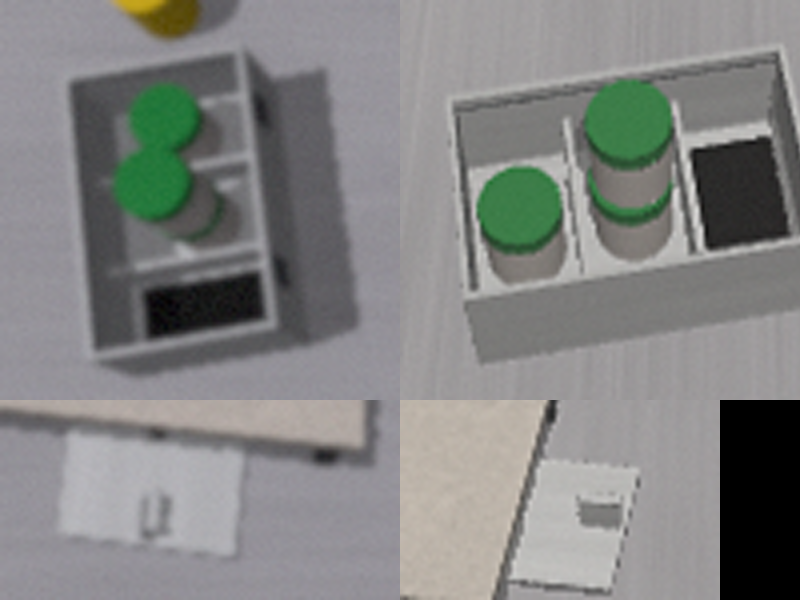

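```bash
cat >> h.py <<'E'
from scipy.optimize import least_squares
from scipy.spatial.transform import Rotation as Ro
def world(q,pts):
    c,s=np.cos(q[2]),np.sin(q[2]); pts=np.array(pts,float)
    return np.c_[q[0]+c*pts[:,0]-s*pts[:,1], q[1]+s*pts[:,0]+c*pts[:,1], pts[:,2]]
def fit(q0,obs):
    """obs: list of (picture, local pt, uv)"""
    f=lambda q: np.concatenate([proj(p,world(q,[X])[0])-uv for p,X,uv in obs])
    r=least_squares(f,q0,loss='soft_l1'); return r.x, f(r.x).reshape(-1,2)
def go(target,yaw=None,s=None):
    """commands from current measured pose: turn (share) then shift (shares, tool axes after turn)"""
    s=s or ctrl.read_state()
    R=Ro.from_euler('xyz',s['tool_rot']); a=0
    G=R
    if yaw is not None:
        y=s['tool_rot'][2]; d=(yaw-y+np.pi/2)%np.pi-np.pi/2
        G=Ro.from_euler('xyz',[np.pi,0,y+d]); 
    rv=(R.inv()*G).as_rotvec()/np.radians(45)
    sh=G.inv().apply(np.array(target)-s['eef_pos'])/150
    print('turn',np.round(rv,3),'(max .19/row)  shift',np.round(sh,3),'(max .333 norm/row)', 'n>=',np.ceil(np.linalg.norm(sh)*3))
E
python3 - <<'E'
from h import *
np.set_printoptions(precision=3,suppress=True)
T=shot('top');S=shot('side')
t=[(157,160),(200,152.5),(209.2,220.5),(163.2,228.7)]; s=[(252.5,325),(335,312),(342,360),(256.5,374)]
C={'fl':(95,59,82),'fr':(95,-59,82),'nr':(-95,-59,82),'nl':(-95,59,82)}
obs=[(T,C[k],u) for k,u in zip(['fl','fr','nr','nl'],t)]+[(S,C[k],u) for k,u in zip(['fr','nr','nl','fl'],s)]
q,e=fit([548,240,.16],obs);print('case',q);print(e.round(1))
print('bays',world(q,[(-62,0,9),(0,0,4),(62,0,4)]))
print('pad in top/side',proj(T,world(q,[(-62,0,9)])[0]),proj(S,world(q,[(-62,0,9)])[0]))
o=[(T,(-98,62,12),(344.5,182.5)),(T,(-98,-62,12),(389.2,189)),(S,(-98,-62,12),(299.5,187)),(S,(-98,62,12),(293,217.5)),
 (S,(-65,0,40),(284.5,183.7)),(S,(-95,0,40),(295.5,183.7))]
for k in (1,):
  q2,e=fit([670,-250,-.08],o);print('lid',q2);print(e.round(1))
print('tab',world(q2,[(-80,0,26)]),'handle',world(q2,[(0,0,26)]))
s=ctrl.read_state();print(s['tool_rot'],s['clock'])
go([549,236,215],q[2])
E
```

```text
case [548.823 243.406   0.181]
[[-1.6 -1. ]
 [ 0.6 -1.3]
 [-0.1  1.4]
 [-1.4  1.8]
 [-1.8 -1.2]
 [ 0.3 -1.5]
 [ 4.4 -0.6]
 [-1.3  0.8]]
bays [[487.831 232.273   9.   ]
 [548.823 243.406   4.   ]
 [609.815 254.539   4.   ]]
pad in top/side [193.558 218.186] [325.486 352.003]
lid [ 670.268 -253.462   -0.135]
[[ 0.2  1.5]
 [ 0.3  0.7]
 [ 0.  -0.8]
 [-0.8 -1. ]
 [-0.1  9.4]
 [-1.  10.4]]
tab [[ 590.998 -242.683   26.   ]] handle [[ 670.268 -253.462   26.   ]]
[-3.142 -0.     0.332] 1.65
turn [-0.    -0.     0.193] (max .19/row)  shift [ 3.23  -5.174  0.109] (max .333 norm/row) n>= 19.0
```

step_arm(
  series=[
    [[0,0,0.1,0,0,0,0],[0,0,0.093,0,0,0,0],[0,0,0,0.16,-0.26,0,0],[0,0,0,0.16,-0.26,0,0],[0,0,0,0.16,-0.26,0,0],[0,0,0,0.16,-0.26,0,0],[0,0,0,0.16,-0.26,0,0],[0,0,0,0.16,-0.26,0,0],[0,0,0,0.16,-0.26,0,0],[0,0,0,0.16,-0.26,0,0],[0,0,0,0.16,-0.26,0,0],[0,0,0,0.16,-0.26,0,0]],
  ],
)

```text
clock: 2.85
eef_pos: [378.6, -186.2, 231.7]
tool_rot: [3.141, -0.001, 0.18]
force: [0.9, -1.0, -0.7]
width: 85.3
gripper_force: 0.0
```

```bash
python3 - <<'E'
from h import *
go([549,236,215],.181)
E
```

```text
turn [ 0.001 -0.001 -0.001] (max .19/row)  shift [ 1.624 -2.564  0.111] (max .333 norm/row) n>= 10.0
```

step_arm(
  series=[
    [[0,0,0,0.16,-0.25,0,0],[0,0,0,0.16,-0.25,0,0],[0,0,0,0.16,-0.25,0,0],[0,0,0,0.16,-0.25,0,0],[0,0,0,0.16,-0.25,0,0],[0,0,0,0.16,-0.25,0,0],[0,0,0,0.16,-0.25,0,0],[0,0,0,0.16,-0.25,0,0],[0,0,0,0.16,-0.25,0,0],[0,0,0,0.16,-0.25,0,0],[0,0,0,0.024,-0.064,0.11,0],[0,0,0,0,0,0,0]],
  ],
)

```text
clock: 4.05
eef_pos: [547.0, 236.1, 212.6]
tool_rot: [3.142, 0.004, 0.184]
force: [-0.4, -1.3, 0.0]
width: 85.6
gripper_force: 0.0
```

```bash
python3 - <<'E'
from h import *
np.set_printoptions(precision=1,suppress=True)
p=shot('wrist','w1')
s=ctrl.read_state();print(s['eef_pos'],s['tool_rot'])
h=cv2.cvtColor(p['img'],cv2.COLOR_RGB2HSV)
m=cv2.inRange(h,(45,90,40),(85,255,255))
n,l,st,c=cv2.connectedComponentsWithStats(m)
for i in range(1,n):
    if st[i][4]>40: print(c[i],st[i],plane(p,c[i],124),plane(p,c[i],64))
for k in ['jar_top_center','pad_center','case_mouth','jar_other_center']: print(k,[(r['centre'],r['score']) for r in ctrl.recognise(p,k)])
print(proj(p,[549,236,124]))
E
```

```text
[547.4 233.7 213.5] [3.1 0.  0.2]
[308.9 104.5] [ 283   77   53   56 2293] [615.1 257.8 124. ] [611.3 259.3  64. ]
[604.1 107.4] [ 572   81   65   54 2766] [649.9  60.9 124. ] [655.1  11.2  64. ]
[316.6 192.3] [ 287  148   61   79 3252] [554.6 241.5 124. ] [535.1 238.7  64. ]
[492.2 269.2] [ 471  250   43   39 1251] [516.6  91.4 124. ] [487.2  49.6  64. ]
jar_top_center [([314.3, 189.8], 0.84)]
pad_center [([300.5, 223.5], 0.8)]
case_mouth [([620.9, 367.4], 0.94), ([327.3, 333.1], 0.83), ([301.3, 144.6], 0.7)]
jar_other_center [([303.7, 4.2], 0.89), ([306.9, 105.2], 0.8)]
[322.5 200.6]
```

View pics/w1.png

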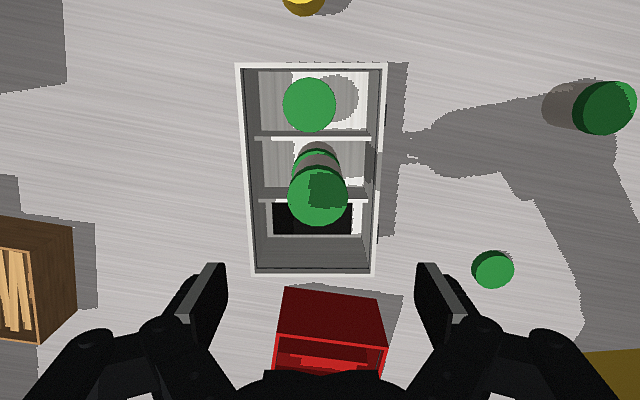

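```bash
python3 - <<'E'
from h import *
np.set_printoptions(precision=2,suppress=True)
p=shot('wrist')
obs=[(p,(95,59,82),(236,63)),(p,(95,-59,82),(386.5,63)),(p,(-95,-59,82),(374,275)),(p,(-95,59,82),(252,276))]
q,e=fit([548,240,.18],obs);print('case wrist',q,e.round(1).tolist())
q=list(q)
for uv in [(317.5,197),(287,197),(348,197),(318,226)]: print(plane(p,uv,124))
for uv in [(309,104.5)]: print('oth',plane(p,uv,64))
b=world(q,[(-62,0,9)])[0];print('bay',b)
print('pad L/R',plane(p,(272,235),9),plane(p,(353,235),9), 'inbay proj',proj(p,world(q,[(-62-24,45,9)])[0]),proj(p,world(q,[(-62-24,-45,9)])[0]))
T=shot('top');
h=cv2.cvtColor(T['img'],cv2.COLOR_RGB2HSV)
E
```

```text
case wrist [552.44 241.08   0.18] [[-0.7, 0.1], [0.5, -0.0], [0.3, 0.5], [-0.1, -0.5]]
[552.56 236.06 124.  ]
[548.51 258.61 124.  ]
[556.61 213.51 124.  ]
[529.27 231.56 124.  ]
oth [613.92 254.85  64.  ]
bay [491.43 230.07   9.  ]
pad L/R [458.44 274.3    9.  ] [475.12 181.37   9.  ] inbay proj [275.74 234.52] [352.99 234.46]
```

step_arm(
  series=[
    [[0,0,0,0.02,0.004,0.15,0],[0,0,0,0,0,0.2,0],[0,0,0,0,0,0.2,0],[0,0,0,0,0,0.15,0],[0,0,0,0,0,0.1,0],[0,0,0,0,0,0,0],[0,0,0,0,0,0,0.2],[0,0,0,0,0,0,0.3]],
  ],
)

```text
clock: 5.2
eef_pos: [552.7, 234.2, 96.2]
tool_rot: [-3.141, -0.002, 0.18]
force: [0.6, 1.0, 0.6]
width: 60.6
gripper_force: 0.0
```

```bash
python3 - <<'E'
from h import *
p=shot('wrist','w2')
s=ctrl.read_state();print(s['eef_pos'],s['tool_rot'],s['width'])
E
```

```text
[552.66815205 234.35535596  96.16895452] [-3.14099850e+00 -2.34620936e-03  1.79894375e-01] 59.60624570262929
```

View pics/w2.png

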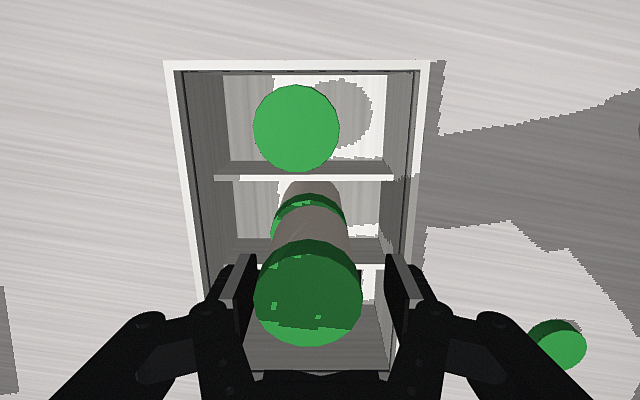

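```bash
python3 - <<'E'
from h import *
p=shot('wrist')
s=ctrl.read_state();print(s['eef_pos'])
a=plane(p,(308,293),124);print(a, plane(p,(254,293),124),plane(p,(362,293),124)); print(proj(p,[*s['eef_pos'][:2],124]), proj(p,[552.5,236,124]))
go([a[0],a[1],95])
E
```

```text
[552.54968252 234.36794676  96.07698562]
[554.70081634 240.89138014 124.        ] [550.71910457 262.65711822 124.        ] [558.68057683 219.13630852 124.        ]
[322.71036456 299.80315758] [318.79829579 299.30044369]
turn [0. 0. 0.] (max .19/row)  shift [ 0.022 -0.04   0.007] (max .333 norm/row) n>= 1.0
```

step_arm(
  series=[
    [[0,0,0,0.015,-0.033,0.01,0.3],[0,0,0,0,0,0,0.3],[0,0,0,0,0,0,0.4],[0,0,0,0,0,0,0.5],[0,0,0,0,0,0,0.6],[0,0,0,0,0,0,0.8],[0,0,0,0,0,0,1],[0,0,0,0,0,0,1],[0,0,0,0,0,0,1]],
  ],
)

```text
clock: 6.2
eef_pos: [553.2, 239.5, 93.7]
tool_rot: [-3.141, -0.0, 0.18]
force: [-1.2, 1.0, 4.9]
width: 43.5
gripper_force: 60.3
```

step_arm(
  series=[
    [[0,0,0,0,0,-0.05,1],[0,0,0,0,0,-0.1,1],[0,0,0,0,0,-0.15,1],[0,0,0,0,0,-0.1,1],[0,0,0,-0.15,0,0,1],[0,0,0,-0.2,0,0,1],[0,0,0,-0.07,0,0,1],[0,0,0,0,0,0,1],[0,0,0,0,0,0,1]],
  ],
)

```text
clock: 7.1
eef_pos: [492.4, 228.4, 153.5]
tool_rot: [-3.141, -0.002, 0.18]
force: [0.0, -0.2, -0.7]
width: 43.3
gripper_force: 61.0
```

```bash
python3 - <<'E'
from h import *
p=shot('wrist','w3');S=shot('side');T=shot('top')
s=ctrl.read_state();print(s['eef_pos'],s['tool_rot'],s['width'],s['force'])
def crop(p,x,y,w,h,f): return cv2.resize(p['img'][y:y+h,x:x+w,::-1],None,fx=f,fy=f,interpolation=cv2.INTER_CUBIC)
W=np.zeros((600,800,3),np.uint8)
W[:340,:544]=cv2.resize(p['img'][:,:,::-1],(544,340)); W[340:600,:390]=crop(S,230,300,130,87,3)[:260,:390]; W[340:600,400:790]=crop(T,130,145,130,87,3)[:260,:390]
cv2.imwrite('pics/m2.png',W)
E
```

```text
[492.4435003  228.29060121 153.28325851] [-3.14145646e+00 -1.24655435e-03  1.79556043e-01] 43.19906826306148 [-0.24257072  0.23198257 -1.77715803]
```

View pics/m2.png

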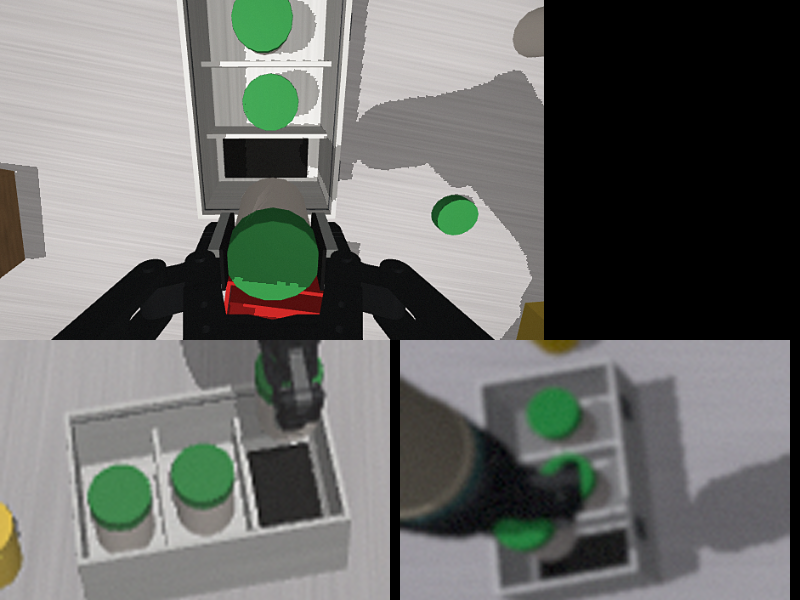

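```bash
python3 - <<'E'
from h import *
np.set_printoptions(precision=1,suppress=True)
p=shot('wrist')
# zoomed corner crops saved for later; fit
obs=[(p,(-31,55,44),(243.5,160)),(p,(-31,-55,44),(383.5,160)),(p,(31,55,44),(236.5,75.3)),(p,(31,-55,44),(389.4,75.3)),(p,(-95,59,82),(235,254)),(p,(-95,-59,82),(389.5,251.5))]
q,e=fit([550,240,.18],obs);print('case',q,q[2],e.tolist())
print('bay',world(q,[(-62,0,9)]))
print('pad',[plane(p,np.array(u)/.85,9) for u in ((223,139),(308,138),(307,178),(225,178))])
print('low jar',plane(p,(317.6,118.8),64),'held cap',plane(p,(321,299),124+59))
s=ctrl.read_state();print(s['eef_pos'])
b=world(q,[(-62,0,9)])[0]
go([b[0],b[1],153],q[2])
E
```

```text
case [550.1 245.4   0.2] 0.17966257476235428 [[-0.667730294639199, -0.26154256054914526], [0.6869817836483207, -0.22382593441588483], [-0.2353203642730648, -0.5374255431914463], [0.18268541572734875, -0.5261409905400285], [-2.6137744738459503, 2.864851148908997], [4.144613130051027, 5.443494256976919]]
bay [[489.1 234.3   9. ]]
pad [array([500.5, 283.5,   9. ]), array([517.4, 196.2,   9. ]), array([473.6, 187.5,   9. ]), array([457.5, 276. ,   9. ])]
low jar [552.7 242.4  64. ] held cap [494.  229.3 183. ]
[492.2 228.2 153.2]
turn [-0. -0. -0.] (max .19/row)  shift [-0. -0.  0.] (max .333 norm/row) n>= 1.0
```

step_arm(
  series=[
    [[0,0,0,-0.012,-0.037,0,1],[0,0,0,0,0,0.15,1],[0,0,0,0,0,0.15,1],[0,0,0,0,0,0.15,1],[0,0,0,0,0,0.1,1],[0,0,0,0,0,0.05,1],[0,0,0,0,0,0.03,1],[0,0,0,0,0,0.03,1],[0,0,0,0,0,0,1]],
  ],
)

```text
clock: 8.2
eef_pos: [488.5, 233.4, 54.4]
tool_rot: [-3.142, -0.0, 0.18]
force: [-0.0, -0.0, -1.3]
width: 43.1
gripper_force: 61.0
```

```bash
python3 - <<'E'
from h import *
p=shot('wrist','w4');S=shot('side');T=shot('top')
s=ctrl.read_state();print(s['eef_pos'],s['tool_rot'],s['width'],s['force'])
def crop(p,x,y,w,h,f): return cv2.resize(p['img'][y:y+h,x:x+w,::-1],None,fx=f,fy=f,interpolation=cv2.INTER_CUBIC)
W=np.zeros((600,800,3),np.uint8)
W[:340,:544]=cv2.resize(p['img'][:,:,::-1],(544,340)); W[340:600,:390]=crop(S,230,300,130,87,3)[:260,:390]; W[340:600,400:790]=crop(T,130,145,130,87,3)[:260,:390]
cv2.imwrite('pics/m3.png',W)
E
```

```text
[488.74061245 233.44242711  54.88970789] [-3.14127616e+00 -1.04784302e-03  1.80106583e-01] 43.2584929760516 [ 0.39676853 -0.1759996  -0.90379489]
```

View pics/m3.png

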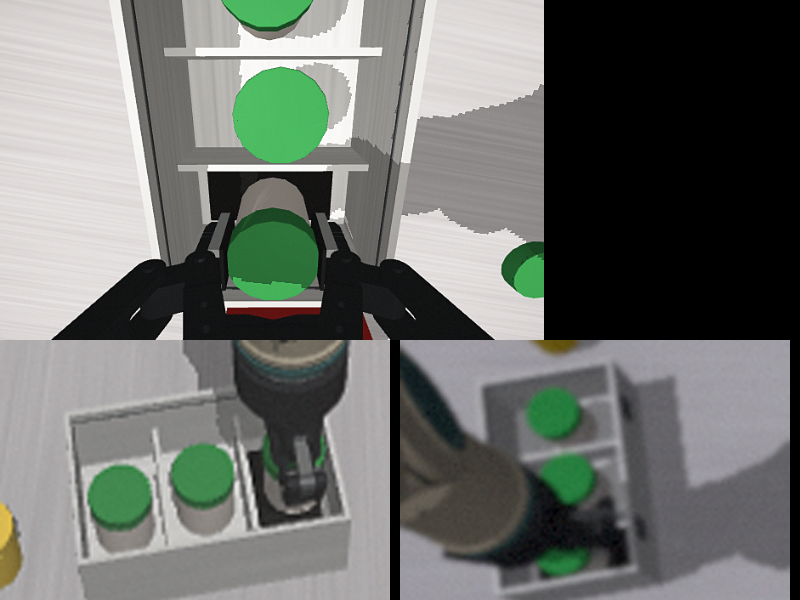

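step_arm(
  series=[
    [[0,0,0,0,0,0.03,1],[0,0,0,0,0,0.03,1],[0,0,0,0,0,0.01,1],[0,0,0,0,0,0.01,1],[0,0,0,0,0,0.006,1],[0,0,0,0,0,0,1]],
  ],
)

```text
clock: 8.95
eef_pos: [488.3, 233.2, 41.3]
tool_rot: [3.142, 0.0, 0.18]
force: [0.4, 0.7, -0.4]
width: 43.5
gripper_force: 61.0
```

step_arm(
  series=[
    [[0,0,0,0,0,0.006,1],[0,0,0,0,0,0.006,1],[0,0,0,0,0,0,1]],
  ],
)

```text
clock: 9.25
eef_pos: [488.3, 233.2, 39.6]
tool_rot: [3.142, 0.0, 0.18]
force: [0.3, 0.6, -0.9]
width: 43.2
gripper_force: 61.0
```

step_arm(
  series=[
    [[0,0,0,0,0,0.006,1],[0,0,0,0,0,0.006,1],[0,0,0,0,0,0,1]],
  ],
)

```text
clock: 9.55
eef_pos: [488.5, 233.3, 38.6]
tool_rot: [-3.142, -0.0, 0.18]
force: [-2.2, -0.4, 6.9]
width: 43.4
gripper_force: 61.8
```

step_arm(
  series=[
    [[0,0,0,0,0,0,0.4],[0,0,0,0,0,0,0.35],[0,0,0,0,0,0,0.32],[0,0,0,0,0,0,0.32],[0,0,0,0,0,-0.06,0.32],[0,0,0,0,0,-0.12,0.32],[0,0,0,0,0,-0.3,0.32],[0,0,0,0,0,-0.3,0.32],[0,0,0,0,0,-0.3,0.2],[0,0,0,0,0,-0.1,0],[0,0,0,0,0,0,0]],
  ],
)

```text
clock: 10.65
eef_pos: [490.0, 234.1, 218.3]
tool_rot: [-3.14, -0.006, 0.18]
force: [-0.5, 0.1, -0.5]
width: 85.3
gripper_force: 0.0
```

```bash
python3 - <<'E'
from h import *
S=shot('side')
s=ctrl.read_state();print(s['eef_pos'],s['tool_rot'],s['width'],s['force'])
h=cv2.cvtColor(S['img'],cv2.COLOR_RGB2HSV)
m=cv2.inRange(h,(45,90,40),(85,255,255))
n,l,st,c=cv2.connectedComponentsWithStats(m)
for i in range(1,n):
    if st[i][4]>40: print(c[i].round(1),st[i],plane(S,c[i],62).round(1))
# over the tab, tool y across the fin (lid yaw)
go([591,-242,190],-.135)
R=0
E
```

```text
[488.7998477  233.4177507  216.20315328] [-3.14078973e+00 -2.70599519e-03  1.80096210e-01] 85.67239821811555 [-0.46492102 -0.00838947 -0.72091548]
[259.8 257.8] [251 250  18  17 236] [652.4   6.1  62. ]
[327.4 340.3] [317 330  21  21 346] [483.8 231.   62. ]
[297.2 344.8] [287 335  21  21 351] [549.7 241.8  62. ]
[269.5 351.9] [259 342  21  21 354] [608.8 258.8  62. ]
turn [-0.002 -0.003  0.401] (max .19/row)  shift [1.102 3.049 0.175] (max .333 norm/row) n>= 10.0
```

step_arm(
  series=[
    [[0,0,0.14,0,0,0,0],[0,0,0.14,0,0,0,0],[0,0,0.12,0,0,0,0],[0,0,0,0.1,0.3,0,0],[0,0,0,0.1,0.3,0,0],[0,0,0,0.1,0.3,0,0],[0,0,0,0.1,0.3,0,0],[0,0,0,0.1,0.3,0,0],[0,0,0,0.1,0.3,0,0],[0,0,0,0.1,0.3,0,0],[0,0,0,0.1,0.3,0,0],[0,0,0,0.1,0.3,0,0]],
  ],
)

```text
clock: 11.9
eef_pos: [566.9, -187.7, 212.8]
tool_rot: [-3.141, 0.004, -0.134]
force: [1.0, 0.5, 0.2]
width: 85.8
gripper_force: 0.0
```

step_arm(
  series=[
    [[0,0,0,0.1,0.2,0,0],[0,0,0,0.08,0.15,0.05,0],[0,0,0,0,0,0.1,0],[0,0,0,0,0,0,0],[0,0,0,0,0,0,0]],
  ],
)

```text
clock: 12.4
eef_pos: [586.8, -240.7, 190.8]
tool_rot: [-3.14, 0.003, -0.133]
force: [0.8, 0.3, 0.0]
width: 84.8
gripper_force: 0.0
```

```bash
python3 - <<'E'
from h import *
np.set_printoptions(precision=1,suppress=True)
p=shot('wrist','w5')
s=ctrl.read_state();print(s['eef_pos'],s['tool_rot'],s['width'],s['force'])
T=shot('top');S=shot('side')
print('yellow T',[plane(T,u,82) for u in ((333,268),(378,258),(402,332),(357,347))])
print('yellow S',[plane(S,u,82) for u in ((363,187),(433,170),(441,195),(372,208))])
for k in ['lid_tab','lid','riser']: print(k,[(r['centre'],r['score']) for r in ctrl.recognise(p,k)])
E
```

```text
[ 587.4 -240.7  191.7] [-3.1  0.  -0.1] 85.71628552741065 [-0.2 -0.1 -0. ]
yellow T [array([ 351.7, -140.3,   82. ]), array([ 375.3, -250.9,   82. ]), array([ 204., -300.,   82.]), array([ 171.6, -193.6,   82. ])]
yellow S [array([ 381.7, -227.4,   82. ]), array([ 174.9, -297.9,   82. ]), array([ 168.6, -196.2,   82. ]), array([ 362. , -146.9,   82. ])]
lid_tab [([319.1, 154.0], 0.84)]
lid [([320.5, 156.3], 0.96)]
riser [([307.9, 61.5], 0.87)]
```

View pics/w5.png

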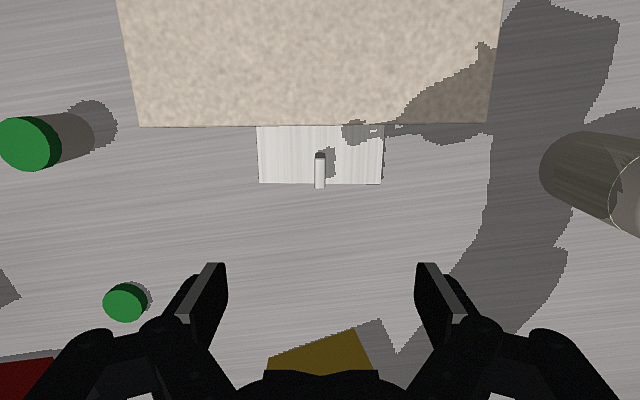

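```bash
python3 - <<'E'
from h import *
p=shot('wrist')
P=lambda u,z: plane(p,u,z).round(1)
print('front',P((259,183.5),12),P((382,184.5),12),'fin top near/far',P((320,188),40),P((320.5,157),40),'sides',P((315,172),40),P((325,172),40))
print('board',P((140,127),74),P((488,122),74),P((140,127),60))
print('lidsides at board',P((257,127),12),P((384.5,127),12))
q,e=fit([670,-250,-.13],[(p,(-98,62,12),(259,183.5)),(p,(-98,-62,12),(382,184.5)),(p,(-95,0,40),(320,188)),(p,(-65,0,40),(320.5,157))])
print(q.round(3),e.round(1).tolist()); t=world(q,[(-80,0,26)])[0];print(t)
go([*t[:2],60],q[2])
E
```

```text
front [ 584.8 -176.2   12. ] [ 567.  -300.9   12. ] fin top near/far [ 580.3 -238.6   40. ] [ 609.5 -243.    40. ] sides [ 596.3 -236.1   40. ] [ 595.  -245.3   40. ]
board [ 658.9 -107.1   74. ] [ 626.7 -376.9   74. ] [658.3 -99.4  60. ]
lidsides at board [ 641.  -185.2   12. ] [ 624.7 -307.5   12. ]
[ 6.73619e+02 -2.52087e+02 -1.41000e-01] [[0.6, -0.6], [-1.2, -0.6], [0.2, 0.7], [-0.0, 0.3]]
[ 594.41260407 -240.84362203   26.        ]
turn [ 0.    -0.001  0.01 ] (max .19/row)  shift [ 0.041 -0.01   0.886] (max .333 norm/row) n>= 3.0
```

step_arm(
  series=[
    [[0,0,0.01,0.03,-0.007,0.2,0.3],[0,0,0,0,0,0.25,0.5],[0,0,0,0,0,0.25,0.5],[0,0,0,0,0,0.2,0.5],[0,0,0,0,0,0.13,0.5],[0,0,0,0,0,0.08,0.5],[0,0,0,0,0,0,0.5],[0,0,0,0,0,0,0.5]],
  ],
)

```text
clock: 13.55
eef_pos: [593.1, -241.6, 26.7]
tool_rot: [3.141, -0.001, -0.142]
force: [-0.6, -0.2, 0.3]
width: 42.8
gripper_force: 0.0
```

```bash
python3 - <<'E'
from h import *
p=shot('wrist','w6');S=shot('side')
s=ctrl.read_state();print(s['eef_pos'],s['tool_rot'],s['width'],s['force'])
W=np.zeros((600,800,3),np.uint8)
W[:400,:640]=p['img'][:,:,::-1]; W[400:600,:400]=cv2.resize(S['img'][155:255,205:405,::-1],(400,200),interpolation=cv2.INTER_CUBIC)
cv2.imwrite('pics/m4.png',W)
E
```

```text
[ 593.49673243 -241.8031895    27.33315193] [ 3.14098699e+00 -2.62299607e-03 -1.41801990e-01] 42.94145139578705 [ 0.16235741  0.47378925 -0.34176258]
```

View pics/m4.png

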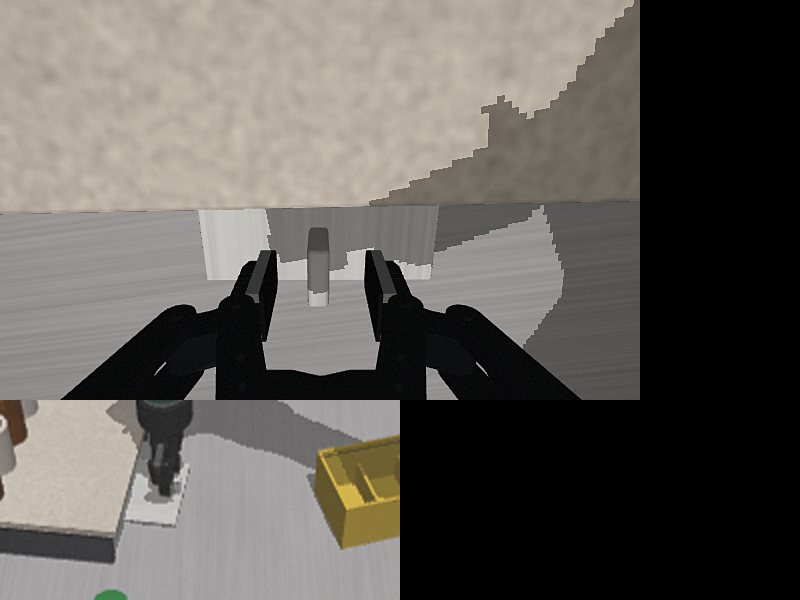

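step_arm(
  series=[
    [[0,0,0,0,-0.004,0.04,0.5],[0,0,0,0,0,0.02,0.5],[0,0,0,0,0,0,0.7],[0,0,0,0,0,0,0.8],[0,0,0,0,0,0,1],[0,0,0,0,0,0,1],[0,0,0,0,0,0,1],[0,0,0,0,0,0,1]],
  ],
)

```text
clock: 14.45
eef_pos: [592.6, -240.7, 17.0]
tool_rot: [-3.142, -0.0, -0.142]
force: [-0.5, 0.1, 2.4]
width: 8.9
gripper_force: 60.6
```

step_arm(
  series=[
    [[0,0,0,-0.04,0,0,1],[0,0,0,-0.08,0,0,1],[0,0,0,-0.12,0,0,1],[0,0,0,-0.12,0,0,1],[0,0,0,-0.12,0,0,1],[0,0,0,-0.12,0,0,1],[0,0,0,-0.12,0,0,1],[0,0,0,-0.12,0,0,1],[0,0,0,-0.1,0,0,1],[0,0,0,-0.06,0,0,1],[0,0,0,-0.04,0,0,1],[0,0,0,0,0,0,1]],
  ],
)

```text
clock: 15.65
eef_pos: [437.1, -218.8, 17.0]
tool_rot: [-3.142, 0.001, -0.142]
force: [-3.0, -0.2, 4.8]
width: 8.5
gripper_force: 61.0
```

```bash
python3 - <<'E'
from h import *
T=shot('top');S=shot('side')
for P in (T,S):
  print([(np.round(r['centre'],1),r['score'],plane(P,r['centre'],12).round(1)) for r in ctrl.recognise(P,'lid')],[(np.round(r['centre'],1),r['score'],plane(P,r['centre'],26).round(1)) for r in ctrl.recognise(P,'lid_handle')])
E
```

```text
[(array([186.1, 191.3]), 0.23, array([562.1, 257.2,  12. ]))] []
[(array([314.8, 202.8]), 0.87, array([ 517.7, -232.7,   12. ])), (array([337.3, 272.9]), 0.18, array([456.9,  16.1,  12. ]))] [(array([314.3, 204.5]), 0.97, array([ 518.8, -212.6,   26. ]))]
```

step_arm(
  series=[
    [[0,0,0,0,0,0,0.7],[0,0,0,0,0,0,0.5],[0,0,0,0,0,0,0.5],[0,0,0,0,0,-0.1,0.5],[0,0,0,0,0,-0.25,0.5],[0,0,0,0,0,-0.3,0.5],[0,0,0,0,0,-0.3,0.5],[0,0,0,0,0,-0.2,0.5],[0,0,0,0,0,0,0.5],[0,0,0,0,0,0,0.5]],
  ],
)

```text
clock: 16.95
eef_pos: [438.3, -218.7, 189.7]
tool_rot: [3.141, -0.001, -0.142]
force: [-0.2, 0.5, -0.9]
width: 42.5
gripper_force: 0.0
```

```bash
python3 - <<'E'
from h import *
p=shot('wrist','w7');T=shot('top')
s=ctrl.read_state();print(s['eef_pos'],s['tool_rot'],s['force'])
q=[518,-230,-.141]
for k,z in (('lid',12),('lid_handle',26),('lid_tab',26)): print(k,[(np.round(r['centre'],1),round(r['score'],2),plane(p,r['centre'],z).round(1)) for r in ctrl.recognise(p,k)])
for k,z in (('lid',12),('lid_handle',26)): print(k,[(np.round(r['centre'],1),round(r['score'],2),plane(T,r['centre'],z).round(1)) for r in ctrl.recognise(T,k)])
C=[(98,62,12),(98,-62,12),(-98,-62,12),(-98,62,12)]
print('pred',[proj(p,x).round() for x in world(q,C)], 'handle top',[proj(p,x).round() for x in world(q,[(-20,6,40),(20,6,40),(20,-6,40),(-20,-6,40)])])
g=cv2.cvtColor(p['img'],cv2.COLOR_RGB2GRAY)
hsv=cv2.cvtColor(p['img'],cv2.COLOR_RGB2HSV)
# black handle blob
c=proj(p,world(q,[(0,0,30)])[0]).astype(int);print('c',c)
m=(g<60).astype(np.uint8);n,l,st,ce=cv2.connectedComponentsWithStats(m)
for i in range(1,n):
    if st[i][4]>80: print(st[i],ce[i].round(1))
ro=g[c[1]-60:c[1]+60:8,c[0]-40:c[0]+40:4];print(ro)
E
```

```text
[ 437.25152896 -218.24999025  188.23738292] [-3.14093694e+00  2.20099403e-03 -1.41565491e-01] [-0.43120634 -0.37182464 -0.14223552]
lid [(array([319.2,  91.1]), 0.77, array([ 516.1, -227.3,   12. ])), (array([608.4,  19.7]), 0.73, array([ 539.1, -484.2,   12. ]))]
lid_handle [(array([319.4,  87.2]), 0.78, array([ 519.5, -228. ,   26. ]))]
lid_tab [(array([321. ,  90.5]), 0.72, array([ 516.6, -229.1,   26. ]))]
lid [(array([186.8, 213.1]), 0.61, array([501.3, 250.6,  12. ]))]
lid_handle [(array([351.5, 197.5]), 0.59, array([ 540.1, -195.2,   26. ]))]
pred [array([247., -36.]), array([397., -36.]), array([383., 190.]), array([261., 190.])] handle top [array([315., 113.]), array([315.,  63.]), array([329.,  63.]), array([329., 113.])]
c [321  88]
[314  66  15  49 684] [320.6  89.9]
[ 88 161  37  41 362] [112.9 176.3]
[    0   250   581   150 40974] [266.1 350.8]
[[214 211 210 205 205 211 220 207 217 209 216 215 220 215 209 219 210 208
  215 208]
 [216 213 208 206 204 211 221 205 218 211 216 215 221 214 213 219 214 208
  218 208]
 [216 216 208 210 207 215 221 206 219 212 215 215 223 216 
[... 347 characters left out ...]
 217 216
  218 214]
 [223 218 216 222 216 223 225 211 255  26  23  25 149 134 127 224 220 217
  218 216]
 [227 219 216 222 217 222 225 212 254  26  27  22 149 136 133 225 218 221
  219 218]
 [226 220 217 221 220 223 224 213 253  25  27  25 151 136 125 225 222 220
  216 221]
 [228 222 219 223 219 222 227 216 254  27  27  25 141 115 222 224 223 222
  217 219]
 [227 223 221 225 217 223 228 218 226 235 231 229 226 223 222 226 222 224
  218 236]
 [229 225 224 225 220 222 226 221 227 220 221 218 227 223 220 226 221 224
  216 227]
 [230 226 225 224 220 221 226 221 227 222 220 221 226 225 222 225 221 227
  215 127]
 [228 223 227 224 222 222 226 221 227 221 220 221 227 224 222 227 225 227
  213 234]]
```

step_arm(
  series=[
    [[0,0,0,0.26,0,0,0.5],[0,0,0,0.27,0,0.1,0.5],[0,0,0,0,0,0.25,0.5],[0,0,0,0,0,0.3,0.5],[0,0,0,0,0,0.25,0.5],[0,0,0,0,0,0.15,0.5],[0,0,0,0,0,0.07,0.5],[0,0,0,0,0,0,0.5],[0,0,0,0,0,0,0.5]],
  ],
)

```text
clock: 18.2
eef_pos: [517.4, -230.3, 22.0]
tool_rot: [3.141, -0.001, -0.142]
force: [-0.2, -0.2, 0.4]
width: 42.6
gripper_force: 0.0
```

```bash
python3 - <<'E'
from h import *
p=shot('wrist','w8')
s=ctrl.read_state();print(s['eef_pos'],s['tool_rot'],s['force'])
q=[517,-229.5,-.141]
print('pred',[proj(p,x).round() for x in world(q,[(-20,6,40),(20,6,40),(20,-6,40),(-20,-6,40),(98,62,12),(98,-62,12)])])
g=cv2.cvtColor(p['img'],cv2.COLOR_RGB2GRAY)
for r in range(200,330,8): print(r,''.join('#' if v<60 else '+' if v<170 else '.' for v in g[r,200:440:3]))
E
```

```text
[ 517.72529553 -230.40037232   22.51410215] [ 3.14101596e+00 -2.20385793e-03 -1.41842419e-01] [ 0.44924366 -0.59411361  0.26113268]
pred [array([308., 323.]), array([307., 245.]), array([336., 245.]), array([334., 323.]), array([176.,  50.]), array([467.,  50.])]
200 .......................+++++++++++......++++++++++++++++++++++++++++++++++++++++
208 ......................++++++++++++++++++++++++++++++++++++++++++++++++++++++++++
216 .....................+++++++++++++++++++++++++++++++++++++++++++++++++++++++++++
224 ......................+++++++++++++++#######++++++++++++++++++++++++++++++++++++
232 ......................++++++++++++++#########+++++++++++++++++++++++++++++++++++
240 +....................+++++++++++++++#########+++++++++++++++++++++++++++++++++++
248 +.....................++++++++++++++#########+++++++++++++++++++++++++++++++++++
256 +...................#+####++++++++++#########++++++....+####++++++++++++++++++++
264 ++.............####++#+###+++++++...#########+++++.....####+######++++++++++++++
272 ++............####+##+####..........#########++++++....####+#++#####...........+
280 ++...........####++++#####..........#########+++++.....#####+++######..........+
288 +++........+####+##+######..........#########..........######++++#####........+.
296 +++......+#######+++######..........#########...........#####+++########.......+
304 +++....##################...........#########...........###################...++
312 .#######################+...........#########............#######################
320 ########################............+########............#######################
328 #######################...................................######################
```

step_arm(
  series=[
    [[0,0,0,0,0,0.03,0.5],[0,0,0,0,0,0,0.7],[0,0,0,0,0,0,0.8],[0,0,0,0,0,0,1],[0,0,0,0,0,0,1],[0,0,0,0,0,0,1],[0,0,0,0,0,0,1]],
  ],
)

```text
clock: 18.95
eef_pos: [517.0, -230.1, 17.4]
tool_rot: [3.141, -0.001, -0.142]
force: [-1.6, -0.2, 6.5]
width: 11.0
gripper_force: 59.6
```

```bash
python3 - <<'E'
from h import *
z=[]
for i in range(6):
    p=shot('wrist'); s=ctrl.read_state(); z.append([*s['eef_pos'],s['tool_rot'][2],s['width']])
print(np.mean(z,0),np.std(z,0))
# board/lid clearance: front board edge vs lid far edge in wrist view
E
```

```text
[ 5.17037055e+02 -2.30142252e+02  1.74360318e+01 -1.41859248e-01
  1.07414810e+01] [3.59687844e-03 1.39648165e-02 2.74558167e-03 1.16966812e-05
 7.73048762e-02]
```

```bash
cat > cf.py <<'E'
from h import *
def edges(img):
    g=cv2.GaussianBlur(cv2.cvtColor(img,cv2.COLOR_RGB2GRAY),(3,3),0)
    e=cv2.Canny(g,25,70); return cv2.distanceTransform(255-e,cv2.DIST_L2,5)
def seg(a,b,n=60): return np.linspace(a,b,n)
L=[]
for X,Y in ((95,59),(91,55)):
    c=[(X,Y,82),(X,-Y,82),(-X,-Y,82),(-X,Y,82)]
    L+=[seg(np.array(c[i],float),np.array(c[(i+1)%4],float)) for i in range(4)]
for x in (-33,-29,29,33): L.append(seg(np.array([x,-55.,44]),np.array([x,55.,44])))
M=np.vstack(L)
def projN(p,X):
    c=X@np.array(p['R']).T+np.array(p['t']); return np.c_[p['fx']*c[:,0]/c[:,2]+p['cx'],p['fy']*c[:,1]/c[:,2]+p['cy']]
def chamfer(pics,q0):
    D=[edges(p['img']) for p in pics]
    def f(q):
        out=[]
        for p,d in zip(pics,D):
            u=projN(p,world(q,M)); H,W=d.shape
            ok=(u[:,0]>2)&(u[:,0]<W-3)&(u[:,1]>2)&(u[:,1]<H-3)
            v=cv2.remap(d.astype(np.float32),u[:,0].astype(np.float32)[None],u[:,1].astype(np.float32)[None],cv2.INTER_LINEAR,borderMode=cv2.BORDER_REPLICATE)[0]
            out.append(np.where(ok,np.minimum(v,6),3))
        return np.concatenate(out)
    best=min((least_squares(f,np.array(q0)+np.array(d),loss='cauchy',f_scale=1.,diff_step=1e-4,x_scale=[1,1,.01]) for d in [(a,b,c) for a in(-4,0,4) for b in (-4,0,4) for c in (-.01,0,.01)]),key=lambda r:r.cost)
    v=f(best.x); return best.x,best.cost,np.mean(v<1.5)
E
python3 - <<'E'
from cf import *
p=shot('wrist');s=ctrl.read_state();T=shot('top');S=shot('side')
Rt=Ro.from_euler('xyz',s['tool_rot']).as_matrix(); R=np.array(p['R']);t=np.array(p['t'])
Rc=R@Rt; tc=R@s['eef_pos']+t
pics=[]
for n,e,r in [('w2',[552.55,234.37,96.08],[-3.141,-.0023,.1799]),('w3',[492.44,228.29,153.28],[-3.1415,-.0012,.1796]),('w4',[488.74,233.44,54.89],[-3.1413,-.001,.1801])]:
    Rw=Ro.from_euler('xyz',r).as_matrix(); Rn=Rc@Rw.T
    d=dict(p);d['R']=Rn;d['t']=tc-Rn@np.array(e);d['img']=cv2.imread(f'pics/{n}.png')[:,:,::-1].copy();pics.append(d)
for nm,ps in [('w2',pics[:1]),('w3',pics[1:2]),('w4',pics[2:]),('all w',pics),('T',[T]),('S',[S]),('T+S',[T,S])]:
    x,c,fr=chamfer(ps,[550.5,243,.18]);print(nm,x.round(3),round(c,1),round(fr,2))
E
```

```text
w2 [5.49468e+02 2.45704e+02 1.81000e-01] 486.8 0.62
w3 [5.49834e+02 2.45541e+02 1.85000e-01] 320.8 0.68
w4 [5.49827e+02 2.45692e+02 1.85000e-01] 543.8 0.52
all w [5.49664e+02 2.45643e+02 1.81000e-01] 1370.3 0.6
T [5.48634e+02 2.42303e+02 1.86000e-01] 180.1 0.95
S [5.48026e+02 2.44106e+02 1.82000e-01] 201.5 0.86
T+S [5.48150e+02 2.43267e+02 1.80000e-01] 389.8 0.87
```

step_arm(
  series=[
    [[0,0,0,0,0,-0.03,1],[0,0,0,0,0,-0.07,1],[0,0,0,0,0,-0.15,1],[0,0,0,0,0,-0.2,1],[0,0,0,0,0,-0.25,1],[0,0,0,0,0,-0.25,1],[0,0,0,0,0,-0.2,1],[0,0,0,0,-0.08,-0.05,1],[0,0,0,-0.02,-0.16,0,1],[0,0,0,-0.02,-0.2,0,1],[0,0,0,-0.02,-0.24,0,1],[0,0,0,-0.02,-0.24,0,1]],
  ],
)

```text
clock: 20.6
eef_pos: [523.0, -89.2, 195.5]
tool_rot: [-3.141, 0.003, -0.142]
force: [0.7, 0.3, -4.2]
width: 10.7
gripper_force: 58.6
```

step_arm(
  series=[
    [[0,0,0,-0.02,-0.24,0,1],[0,0,0,-0.02,-0.24,0,1],[0,0,0,-0.02,-0.24,0,1],[0,0,0,-0.02,-0.24,0,1],[0,0,0,-0.02,-0.24,0,1],[0,0,0,-0.02,-0.24,0,1],[0,0,0,-0.02,-0.2,0,1],[0,0,-0.08,0,-0.1,0,1],[0,0,-0.12,0,0,0,1],[0,0,-0.12,0,0,0,1],[0,0,-0.0925,0,0,0,1],[0,0,0,0,0,0,1]],
  ],
)

```text
clock: 21.8
eef_pos: [539.6, 168.9, 195.9]
tool_rot: [3.141, 0.002, 0.183]
force: [-0.8, -0.0, -3.2]
width: 11.0
gripper_force: 58.8
```

```bash
python3 - <<'E'
from h import *
p=shot('wrist');p=shot('wrist')
s=ctrl.read_state();print(s['clock'],s['eef_pos'],s['tool_rot'],s['width'],s['force'])
go([549.5,244.8,140],.182)
E
```

```text
21.9 [539.95372669 169.07750773 196.19997125] [3.14124621e+00 1.42074144e-03 1.80827459e-01] 10.693178029987136 [-0.19911706  0.08243554 -3.30517294]
turn [ 0.     0.002 -0.001] (max .19/row)  shift [ 0.154 -0.485  0.375] (max .333 norm/row) n>= 2.0
```

step_arm(
  series=[
    [[0,0,0,0.04,-0.12,0,1],[0,0,0,0.06,-0.18,0,1],[0,0,0,0.04,-0.125,0.05,1],[0,0,0,0.014,-0.06,0.1,1],[0,0,0,0,0,0.12,1],[0,0,0,0,0,0.105,1],[0,0,0,0,0,0,1],[0,0,0,0,0,0,1]],
  ],
)

```text
clock: 22.7
eef_pos: [549.5, 244.9, 139.7]
tool_rot: [3.141, 0.002, 0.182]
force: [-0.3, -1.0, -3.3]
width: 10.5
gripper_force: 58.7
```

```bash
python3 - <<'E'
from cf import *
p=shot('wrist','w9');S=shot('side','s9');T=shot('top')
s=ctrl.read_state();print(s['clock'],s['eef_pos'],s['tool_rot'],s['width'],s['force'])
go([549.5,244.8,110],.182)
# side view: where are lid plate corners predicted vs edges
q=[s['eef_pos'][0],s['eef_pos'][1],s['tool_rot'][2]]
zt=s['eef_pos'][2]-17.4+12
c=[(98,62,zt),(98,-62,zt),(-98,-62,zt),(-98,62,zt)]
Lm=np.vstack([seg(np.array(c[i],float),np.array(c[(i+1)%4],float),80) for i in range(4)])
for nm,P in (('S',S),('T',T)):
    D=edges(P['img'])
    f=lambda q: np.minimum(cv2.remap(D.astype(np.float32),*[np.ascontiguousarray(projN(P,world(q,Lm))[:,k].astype(np.float32)[None]) for k in (0,1)],cv2.INTER_LINEAR)[0],6)
    r=min((least_squares(f,np.array(q)+np.array(d),loss='cauchy',diff_step=1e-4,x_scale=[1,1,.01]) for d in [(a,b,0) for a in(-4,0,4) for b in (-4,0,4)]),key=lambda r:r.cost)
    print(nm,'lid',r.x.round(3),np.mean(f(r.x)<1.5))
W=np.zeros((600,800,3),np.uint8)
W[:300,:480]=cv2.resize(p['img'][:,:,::-1],(480,300)); W[300:600,:520]=cv2.resize(S['img'][300:400,220:393,::-1],(520,300),interpolation=cv2.INTER_CUBIC)
W[0:300,490:790]=cv2.resize(T['img'][130:240,130:240,::-1],(300,300),interpolation=cv2.INTER_CUBIC)
cv2.imwrite('pics/m5.png',W)
E
```

```text
22.85 [550.61774971 245.4903236  141.27084123] [-3.14137049e+00 -1.44159185e-03  1.81805449e-01] 10.96270024485693 [-0.07283959 -0.08689995 -2.8624566 ]
turn [-0.    -0.002 -0.   ] (max .19/row)  shift [-0.008  0.003  0.208] (max .333 norm/row) n>= 1.0
S lid [5.48293e+02 2.44608e+02 1.82000e-01] 0.925
T lid [5.50803e+02 2.45315e+02 1.79000e-01] 0.859375
```

step_arm(
  series=[
    [[0,0,0,-0.002,0.003,0.08,1],[0,0,0,0,0,0.08,1],[0,0,0,0,0,0.06,1],[0,0,0,0,0,0.02,1],[0,0,0,0,0,0,1],[0,0,0,0,0,0,1]],
  ],
)

```text
clock: 23.45
eef_pos: [550.0, 245.1, 104.6]
tool_rot: [-3.141, -0.0, 0.182]
force: [-0.3, -0.2, -2.4]
width: 10.9
gripper_force: 59.0
```

```bash
python3 - <<'E'
from cf import *
for i in range(3): S=shot('side');s=ctrl.read_state();print(s['eef_pos'].round(2),s['force'].round(1))
T=shot('top')
q=[s['eef_pos'][0],s['eef_pos'][1],s['tool_rot'][2]]
zt=s['eef_pos'][2]-17.4+12
c=[(98,62,zt),(98,-62,zt),(-98,-62,zt),(-98,62,zt)]
Lm=np.vstack([seg(np.array(c[i],float),np.array(c[(i+1)%4],float),80) for i in range(4)])
for nm,P in (('S',S),('T',T)):
    D=edges(P['img'])
    f=lambda q: np.minimum(cv2.remap(D.astype(np.float32),*[np.ascontiguousarray(projN(P,world(q,Lm))[:,k].astype(np.float32)[None]) for k in (0,1)],cv2.INTER_LINEAR)[0],6)
    r=min((least_squares(f,np.array(q)+np.array(d),loss='cauchy',diff_step=1e-4,x_scale=[1,1,.01]) for d in [(a,b,0) for a in(-4,0,4) for b in (-4,0,4)]),key=lambda r:r.cost)
    print(nm,'lid',r.x.round(3),np.mean(f(r.x)<1.5))
E
```

```text
[550.14 245.12 104.87] [-0.2  0.3 -2.6]
[550.17 245.15 104.99] [-0.3  0.7 -3.8]
[550.16 245.13 105.02] [ 0.   0.4 -3.7]
S lid [5.48583e+02 2.43510e+02 1.82000e-01] 0.909375
T lid [5.50420e+02 2.44692e+02 1.80000e-01] 0.85625
```

step_arm(
  series=[
    [[0,0,0,-0.0065,0.003,0.013,1],[0,0,0,0,0,0.013,1],[0,0,0,0,0,0.013,1],[0,0,0,0,0,0.01,1],[0,0,0,0,0,0,1]],
  ],
)

```text
clock: 24.15
eef_pos: [548.7, 244.3, 96.9]
tool_rot: [3.141, 0.001, 0.182]
force: [0.2, 0.3, -3.1]
width: 10.6
gripper_force: 59.0
```

step_arm(
  series=[
    [[0,0,0,0,0,0.01,1],[0,0,0,0,0,0.01,1],[0,0,0,0,0,0.01,1],[0,0,0,0,0,0.005,1],[0,0,0,0,0,0,1]],
  ],
)

```text
clock: 24.65
eef_pos: [548.8, 244.3, 91.8]
tool_rot: [3.142, 0.0, 0.182]
force: [-0.2, -0.2, -3.4]
width: 10.7
gripper_force: 59.0
```

step_arm(
  series=[
    [[0,0,0,0,0,0.004,1],[0,0,0,0,0,0.004,1],[0,0,0,0,0,0,1],[0,0,0,0,0,0,1]],
  ],
)

```text
clock: 25.05
eef_pos: [549.0, 244.3, 91.4]
tool_rot: [-3.142, -0.0, 0.182]
force: [-2.6, -1.4, 5.7]
width: 10.9
gripper_force: 60.0
```

step_arm(
  series=[
    [[0,0,0,0,0,0,0.8],[0,0,0,0,0,0,0.5],[0,0,0,0,0,0,0.5],[0,0,0,0,0,-0.1,0.5],[0,0,0,0,0,-0.2,0.5],[0,0,0,0,0,-0.3,0.5],[0,0,0,0,0,-0.3,0.5],[0,0,0,0,0,-0.1,0.5],[0,0,0,0,0,0,0.5],[0,0,0,0,0,0,0.5]],
  ],
)

```text
clock: 26.05
eef_pos: [548.6, 244.2, 241.0]
tool_rot: [-3.142, -0.0, 0.182]
force: [0.2, 0.5, -0.6]
width: 43.1
gripper_force: 0.0
```

```bash
python3 - <<'E'
from h import *
p=shot('wrist');S=shot('side');T=shot('top')
s=ctrl.read_state();print(s['clock'],s['eef_pos'],s['force'])
W=np.zeros((600,800,3),np.uint8)
W[:300,:480]=cv2.resize(p['img'][:,:,::-1],(480,300)); W[300:600,:520]=cv2.resize(S['img'][300:400,220:393,::-1],(520,300),interpolation=cv2.INTER_CUBIC)
W[0:300,490:790]=cv2.resize(T['img'][130:240,130:240,::-1],(300,300),interpolation=cv2.INTER_CUBIC)
W[310:600,530:790]=cv2.resize(S['img'][100:320,180:377,::-1],(260,290))
cv2.imwrite('pics/m6.png',W)
E
```

```text
26.2 [547.97810616 243.87545196 239.30971134] [-0.52789349 -0.61055322 -0.2366962 ]
```

View pics/m6.png

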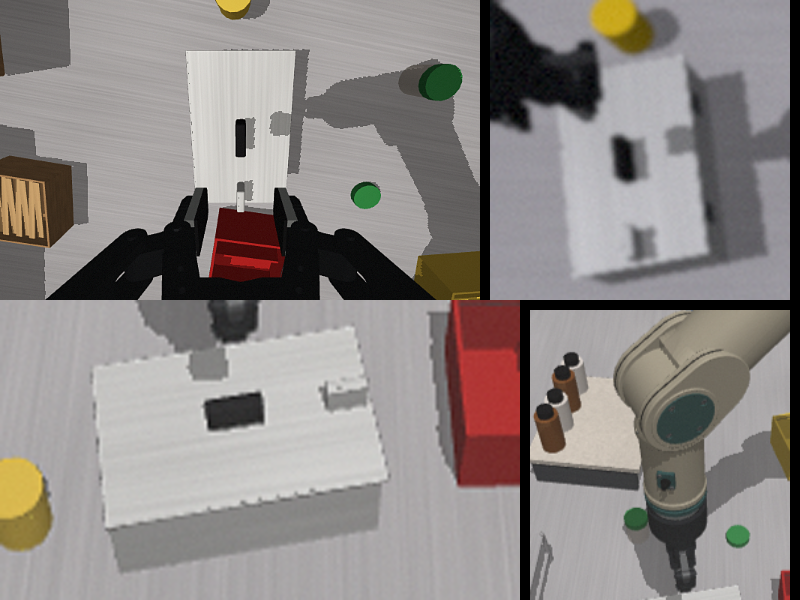

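The lid is seated flat on the case: handle near wrist (240,138) and even overhang all round in the side crop. The bystanders stand where they were and the gripper is clear, so I am handing in.

```bash
python3 -c "
from cell import ctrl
print(ctrl.finish_job())"
```

```text
the job is handed in; nothing more can be done
None
```

The stacked jar now stands in the free bay. The lid was drawn out from under the shelf, taken again by its handle and seated flat on the case, and the job was handed in at about 26 s of the 72 s allowed; no verdict came back.

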